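# Set up the drip coffee filter on its cup

### The arm

A 6-joint arm with a two-finger parallel gripper is mounted at the origin on a cart in front of the work surface, level with it; the furniture and walls round the work are solid. World frame = base frame: x ahead of the robot, y to its left, z up, the work surface at z = 0. Lengths are in m, angles in rad, forces in N, time in s.
With the tool pointing down it reaches from about 0.275 to 0.725 m from the base axis. Payload 15.9 kg.
Tool frame: the origin (TCP) lies at the very end of the fingers, on their centre line; the grasp point (between the pads) lies 19 mm behind it; z points along the fingers, y is the line along which they close (so a half turn about z gives the same grasp; the last joint's range is limited). The gripper opens to 85 mm and grips with 20 to 120 N. Pads are 22 mm wide; open, the fingers measure 114 mm over their backs; the gripper's body (76 mm by 85 mm) begins 54 mm behind the grasp point. The pads swing forward as they close: fully open they stand 13 mm farther back than shut.
Start: joints at [1.329, 0.213, -0.034, 1.323, 0, 1.571], TCP at [0.12, 0.485, 0.231] pointing down, gripper open.
Joint ranges: [-2.98, 2.98], [-0.74, 1.72], [-1.14, 1.35], [-2.1, 2.04], [-1.57, 1.44], [-3.14, 3.14]. Speed limits (rad/s): [1.89, 1.89, 2.39, 2.57, 3.14, 3.14].

### API

Orientations are given as a 3x3 rotation matrix whose columns are the frame's x, y, z axes.
In Python, from bench import manip gives the robot as it stands.
- The arm moves only by the shell command python3 -m handwheel 'ROWS'. ROWS is JSON, a list of rows, each a list of 7 numbers: the finger opening in mm, from 0 to 85.4, then the shift along the tool's x, y, z in mm, then the turn, a rotation vector about the tool's x, y, z in rad. A call has exactly 8 rows; each row shifts and turns the commanded pose from where the row before left it, along the tool's axes as they then stand; what a row does not reach is not made up. A row lasts 1/12 s, in which the tool goes at most 41.7 mm and 7.16 degrees, less where a joint would pass 70% of its speed; a pose out of reach is approached as far as the arm can. A call is refused whole if a number of a shift passes 41.7 or a number of a turn 0.125, either way. A call with a gripper value outside its range is refused whole. The fingers move at their own pace and stop on an object; the grip force is fixed at half the most. Time passes only in rows, so rows that do not move let the fingers close, or fill a call up. It gives the time, the measured TCP pose, the force, the opening and the grip force at its end, in the units of the state.
- manip.read_state(): the state, without advancing time (a new reading comes with each control period).
- manip.grab_frame(name): name is "side" or "top" or "wrist"; returns a dict with "image" (400x640x3 uint8, red, green, blue), "camera_matrix" (3x3 intrinsics, pixels), "T" (4x4, takes a point from camera to world coordinates). Camera axes: x right, y down, z forward; pixel columns grow to the right and rows downward; lengths in m; the calibration is good to about 2 mm. A picture is of the moment at which its call begins. There is no depth.
- manip.finish_job(): hands the job in; it is judged then, once.
The state is a dict: "t": time; "joint_pos": joint angles; "qd": joint speeds; "effort": joint torques, N m; "position": TCP position; "tool_rot": TCP orientation; "wrist_force": force on the tool from outside, world axes, zero at the start; "wrist_torque": the same for the moment, N m; "grip_width": opening from 0.0 (shut) to 1.0 (fully open); "grip_force": force on a finger pad.
Only numpy, scipy, OpenCV 4.12 (cv2) and the standard library are available. Lean on these libraries where they do the work, as an engineer would, in place of code of your own. Each camera call takes 0.05 s, during which the arm holds its last target. There are 200 camera calls.

### The job

Set up the single-cup coffee filter by the water boiler, from the bottom up: stand the blue cup upright in the middle of the saucer where the saucer is, set the brimmed filter chamber on the blue cup so that it drops into the cup's mouth and sits level, put the press flat on the floor inside the chamber, and last cover the chamber with the domed lid. Let go of everything, and do not shove the saucer, the white cup or the timer away from their places.

Things in the scene. Friction and masses are not known exactly. Their poses are not given: they have to be found in the camera images.
- cup_blue: Blue ceramic cup to be used: round, no handle, open top, 68 mm tall, outside diameter 45 mm at the foot, 59 at half height, 66 at the rim, wall 3.3 mm (mouth 59 mm inside), about 180 g. Stands upright. Origin: centre of its underside; z up. Gripped across the outside near the rim.
- cup_white: A spare white ceramic cup, same shape as the blue one (68 mm tall, 66 mm at the rim). Not needed; it stays where it is. Origin: centre of its underside; z up.
- saucer: White ceramic saucer, loose, 116 mm across, rim 13 mm high, about 300 g. Its flat inner floor, 70 mm across, lies 5 mm above its underside; the cup's foot stands on it. Origin: centre of its underside; z up. The stack is built here.
- chamber: Bright steel pot with a flat brim like a hat, 110 g. Heights from origin (centre of underside, z up): 0-8 mm spigot, dia 47 (43 at its end), fits the cup's mouth; 8-11 brim, dia 92, rests on the cup's rim; pot to 50, outside dia 55 at the brim, 62 at the top: grip it there. Inside: floor at 11, dia 50 at the floor, 57 at the mouth. Starts on its spigot. Seated: origin 60 mm above the cup's.
- press: Bright steel, 70 g: flat perforated disc, dia 44 mm, 4 mm thick, with a thin upright stem (dia 8) ending in a cylindrical grip, dia 14, 39 to 53 mm above the disc's underside. Stands on its disc. Origin: centre of the disc's underside; z up. In the chamber its origin is 11 mm above the chamber's; the grip then stands 14 mm out of the chamber's mouth.
- lid: Domed steel lid, black knob, 70 g, 51 mm tall. Heights from its underside: 0-6 mm locating ring, outer dia 49 (44 at its end), fits the chamber's mouth; 6-9 flange, dia 68, rests on the chamber's top edge; hollow dome that clears the press's grip; 36-50 black cylindrical knob, dia 16. Stands on its ring. Origin: centre of the ring's underside; z up. Seated: origin 44 mm above the chamber's.
- timer: A white and red dial kitchen timer, 67 mm across and 47 mm tall, standing among the things. Not needed; it stays where it is. Origin: centre of its underside; z up.
Not all that is in view belongs to the job. What is shaped like the press but purple is not meant.

How it is judged:
By the outcome, as a careful person would: the job done as asked, in the order asked, and still so for the second after the job is handed in, with the robot touching nothing.
It also fails if it takes over 109 s, if anything falls off the work surface, if the arm or the gripper's body presses on something with over 40 N, if the wrist force passes 120 N, or if a joint passes its speed limit or range.

## Working session

There is one attempt and no reset: what is moved stays moved. The work goes in short steps, Python scripts to look and compute and a shell command to move; the robot and the scene stay as the last step left them, time stands still between calls to the robot, and variables do not carry over. Pictures are saved under pics/ and viewed, at most 14 in all, crops included, and the job is handed in when it is done.

```bash
mkdir -p pics
python3 - <<'E'
from bench import manip
import cv2
for n in("top","side"):
    f=manip.grab_frame(n); cv2.imwrite(f"pics/{n}0.png",f["image"][:,:,::-1]); print(n,f["camera_matrix"].tolist(),f["T"].round(4).tolist())
s=manip.read_state(); print(s)
E
```

```text
top [[409.43465269720764, 0.0, 321.3643006385476], [0.0, 409.43465269720764, 198.67336199600692], [0.0, 0.0, 1.0]] [[0.0195, -0.9822, 0.187, 0.2723], [-0.9998, -0.0201, -0.0015, 0.1999], [0.0053, -0.187, -0.9824, 0.9806], [0.0, 0.0, 0.0, 1.0]]
side [[510.05838037053564, 0.0, 320.9818733608034], [0.0, 510.05838037053564, 208.9814935695232], [0.0, 0.0, 1.0]] [[0.8687, -0.2932, 0.3992, -0.0746], [-0.4953, -0.5292, 0.6889, -0.6844], [0.0093, -0.7962, -0.605, 0.8276], [0.0, 0.0, 0.0, 1.0]]
{'t': 0.1, 'joint_pos': array([ 1.32899126e+00,  2.13334817e-01, -3.49559123e-02,  1.32352180e+00,
       -3.96718505e-06,  1.57082835e+00]), 'qd': array([ 0.00070178, -0.00099088,  0.00165154, -0.00023945, -0.0009621 ,
        0.00098508]), 'effort': array([-4.05622368e-04, -6.87252903e+01,  4.87803805e+01,  1.21653004e-02,
        6.86185513e-05,  3.44006637e-07]), 'position': array([0.11965695, 0.48516125, 0.23086778]), 'tool_rot': array([[-9.70899658e-01,  2.39486527e-01, -2.39483886e-04],
       [ 2.39486646e-01,  9.70899156e-01, -9.87589682e-04],
       [-3.99972022e-06, -1.01620368e-03, -9.99999484e-01]]), 'wrist_force': array([-0.43793415, -0.25757406,  0.55217564]), 'wrist_torque': array([ 0.00120389,  0.04105587, -0.0050586 ]), 'grip_force': 0.0, 'grip_width': 0.9994828779414289}
```

View pics/top0.png

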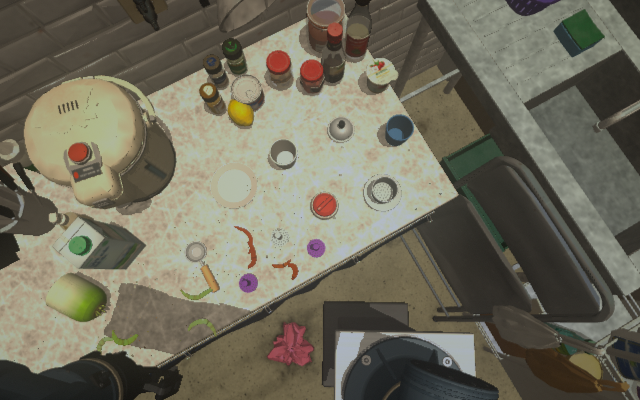

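View pics/side0.png

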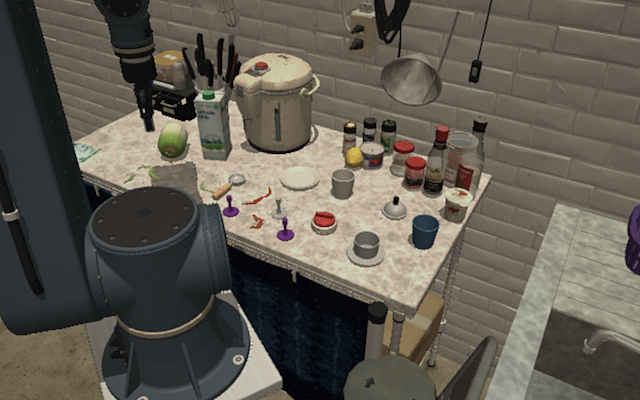

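The top view shows the saucer ~(234,186), white cup (283,153), lid (341,128), blue cup (398,129), chamber (383,190), timer (325,205) and press (280,238), with purple decoys at (316,248) and (249,283). The side view agrees. I'll enlarge both.

Run:
```python
import cv2
a=cv2.imread("pics/top0.png"); b=cv2.imread("pics/side0.png")
# grid-labelled crops
def crop(im,x,y,w,h,s,n):
    c=cv2.resize(im[y:y+h,x:x+w],None,fx=s,fy=s,interpolation=cv2.INTER_CUBIC)
    for i in range(0,w,10):cv2.line(c,(int(i*s),0),(int(i*s),4 if (x+i)%50 else 12),(0,255,0),1)
    for i in range(0,h,10):cv2.line(c,(0,int(i*s)),(4 if (y+i)%50 else 12,int(i*s)),(0,255,0),1)
    cv2.imwrite(n,c)
crop(a,210,100,210,155,3.8,"pics/tc.png")
crop(b,250,160,200,115,4,"pics/sc.png")
```

```text
(no output)
```

View pics/tc.png

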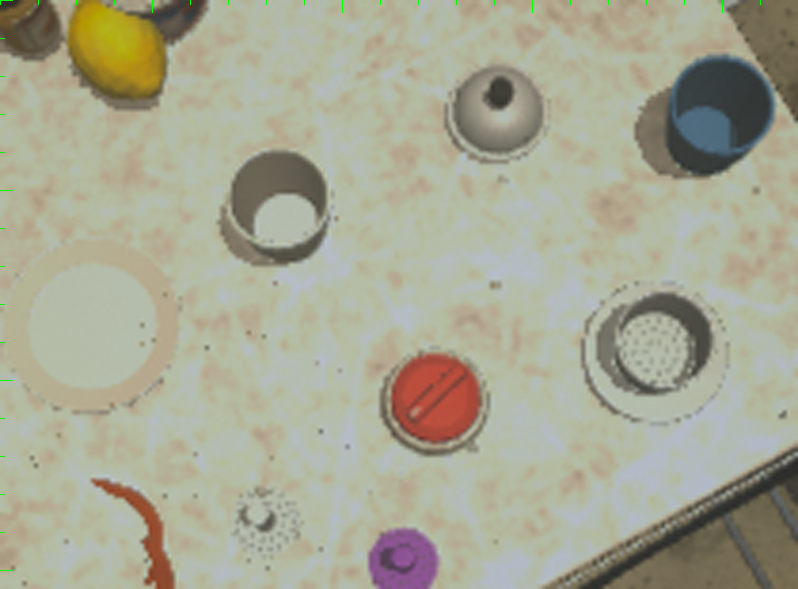

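View pics/sc.png

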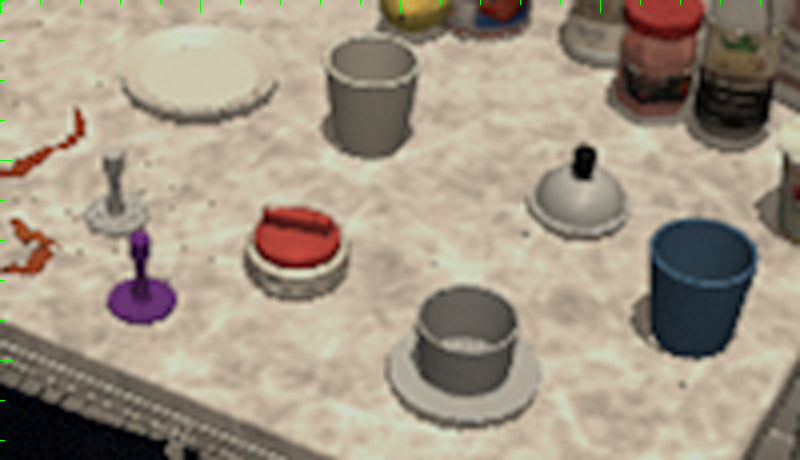

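The crops (top, scale 3.8) give these centres: saucer (92,325), blue rim (721,106), white rim (279,200), lid (498,110), chamber brim (655,352), press disc (267,524), timer (435,400). The side crop gives matching extents. I'll fit circles to those extents in both views.

```bash
cat > h.py <<'E'
import numpy as np
from scipy.optimize import least_squares
CAM={"top":([409.4347,321.3643,198.6734],[[0.0195,-0.9822,0.187,0.2723],[-0.9998,-0.0201,-0.0015,0.1999],[0.0053,-0.187,-0.9824,0.9806]]),
"side":([510.0584,320.9819,208.9815],[[0.8687,-0.2932,0.3992,-0.0746],[-0.4953,-0.5292,0.6889,-0.6844],[0.0093,-0.7962,-0.605,0.8276]])}
def proj(n,P):
    (f,cx,cy),T=CAM[n]; T=np.array(T); q=(P-T[:,3])@T[:,:3]; return np.c_[f*q[:,0]/q[:,2]+cx,f*q[:,1]/q[:,2]+cy]
a=np.linspace(0,2*np.pi,181)
def bbox(n,x,y,r,z):
    p=proj(n,np.c_[x+r*np.cos(a),y+r*np.sin(a),0*a+z]); return np.array([p[:,0].min(),p[:,0].max(),p[:,1].min(),p[:,1].max()])
def fit(meas):  # list of (view, r, z, [x0,x1,y0,y1] with nan)
    def res(v): return np.concatenate([(bbox(n,*v,r,z)-b)[~np.isnan(b)] for n,r,z,b in meas])
    s=least_squares(res,[.4,.1],x_scale=.01); return s.x,res(s.x)
E
python3 - <<'E'
from h import *
N=np.nan
def T(*b): b=np.array(b,float); return (b+.5)/3.8-.5+np.array([210,210,100,100])
def S(*b): b=np.array(b,float); return (b+.5)/4-.5+np.array([250,250,160,160])
D={"saucer":[("top",.058,.013,T(5,178,238,412)),("side",.058,.013,S(121,278,24,N))],
"blue":[("top",.033,.068,T(667,775,55,157)),("side",.033,.068,S(650,756,220,286))],
"white":[("top",.033,.068,T(230,328,150,250)),("side",.033,.068,S(326,418,36,90))],
"lid":[("top",.034,.0075,T(446,549,N,162)),("side",.034,.0075,S(528,628,N,238)),("top",.008,.050,T(486,514,75,N)),("side",.008,.050,S(572,596,144,N))],
"chamber":[("top",.046,.0095,T(582,728,281,424)),("side",.046,.0095,S(387,540,N,423)),("top",.031,.050,T(614,713,292,394)),("side",.031,.05,S(415,517,286,352))],
"press":[("top",.022,.003,T(233,302,487,562)),("side",.022,.003,S(85,149,192,235))],
"timer":[("top",.0335,.01,T(381,490,N,455)),("side",.0335,.01,S(245,349,N,290))]}
for k,m in D.items():
    for mm in ([m[0]],[m[1]],m):
        x,r=fit(mm if k!="lid" or len(mm)>1 else mm); print(k,x.round(4),r.round(1))
E
```

```text
saucer [0.4862 0.4109] [-1.3  1.3 -0.5  0.5]
saucer [0.4859 0.4081] [-0.5  0.5 -0.1]
saucer [0.4865 0.4105] [-1.1  1.4 -0.6  0.4 -0.7  0.3 -0.5]
blue [0.6201 0.0186] [ 0.2 -0.2  0.1 -0.1]
blue [0.6178 0.0132] [-0.8  0.8 -0.5  0.4]
blue [0.6199 0.0168] [ 0.9  0.6  0.2  0.  -1.   0.5 -1.5 -0.8]
white [0.554  0.2894] [-1.3  1.4 -0.5  0.5]
white [0.5524 0.2832] [-0.7  0.7 -0.  -0. ]
white [0.5541 0.288 ] [-0.7  2.  -0.6  0.5 -1.1  0.3 -1.  -1.1]
lid [0.6353 0.1538] [-0.  0. -0.]
lid [0.6315 0.1475] [-0.4  0.4 -0. ]
lid [0.6353 0.1533] [ 0.2  0.3 -0.  -0.5  0.2 -1.7  0.8  0.1  0.5 -0.2  0.  -0.8]
chamber [0.4761 0.0517] [ 0.2 -0.2  0.2 -0.2]
chamber [0.4742 0.0481] [-0.2  0.2 -0. ]
chamber [0.4748 0.051 ] [ 0.5  0.1  0.8  0.3 -0.6 -0.3 -0.9  0.4  1.  -0.1 -0.9 -0.5  0.5 -1.2
 -0.5]
press [0.3618 0.2951] [-0.1  0.1  0.7 -0.6]
press [0.3638 0.2936] [-0.3  0.3  0.3 -0.3]
press [0.3628 0.2946] [ 0.1  0.4  0.3 -1.  -0.9 -0.2  0.2 -0.4]
timer [0.4404 0.1911] [ 0.4 -0.4  0. ]
timer [0.4407 0.1892] [-0.1  0.1 -0. ]
timer [0.441  0.1906] [ 0.6 -0.2 -0.2 -0.3 -0.1 -0.4]
```

```bash
python3 -m handwheel '[[85,0,0,0,0,0,-0.121],[85,0,0,0,0,0,-0.121],[85,-40,-6,0,0,0,0],[85,-40,-6,0,0,0,0],[85,-40,-6,0,0,0,0],[85,-40,-6,0,0,0,0],[85,-40,-6,0,0,0,0],[85,-40,-6,0,0,0,0]]'; python3 -m handwheel '[[85,-40,-8,0,0,0,0],[85,-40,-10,0,0,0,0],[85,-36,-10,0,0,0,0],[85,0,-10,0,0,0,0],[85,0,0,0,0,0,0],[85,0,0,0,0,0,0],[85,0,0,0,0,0,0],[85,0,0,0,0,0,0]]'
python3 - <<'E'
from bench import manip
import cv2
f=manip.grab_frame("wrist"); cv2.imwrite("pics/w1.png",f["image"][:,:,::-1]); print(f["camera_matrix"].tolist(),f["T"].round(4).tolist())
print(manip.read_state())
E
```

```text
t: 0.77
position: [0.3616, 0.4486, 0.2311]
tool_rot: [[-1.0, -0.0, -0.0], [-0.0, 1.0, -0.0], [0.0, -0.0, -1.0]]
wrist_force: [-1.6, 0.6, -0.8]
grip_width: 0.994
grip_force: 0.0
t: 1.43
position: [0.4748, 0.4123, 0.2316]
tool_rot: [[-1.0, -0.002, 0.0], [-0.002, 1.0, 0.0], [-0.0, 0.0, -1.0]]
wrist_force: [0.3, 0.6, -0.6]
grip_width: 0.993
grip_force: 0.0
[[320.6088895558295, 0.0, 317.54924913082806], [0.0, 320.6088895558295, 205.5446609500241], [0.0, 0.0, 1.0]] [[-0.0014, 0.9627, 0.2705, 0.4062], [1.0, 0.0013, 0.0006, 0.4124], [0.0003, 0.2705, -0.9627, 0.3731], [0.0, 0.0, 0.0, 1.0]]
{'t': 1.4833, 'joint_pos': array([7.14951382e-01, 4.93950128e-01, 3.65773287e-01, 1.44230621e+00,
       1.18463775e-04, 7.13279431e-01]), 'qd': array([-0.00163544,  0.00193258,  0.00257195, -0.00073868, -0.00170029,
       -0.00158801]), 'effort': array([-5.94167188e-01, -9.30657792e+01,  4.87674809e+01, -7.08929540e-03,
       -1.11307405e-02,  1.20859081e-02]), 'position': array([0.47481526, 0.41227222, 0.23162658]), 'tool_rot': array([[-9.99998590e-01, -1.67199255e-03,  1.58899087e-04],
       [-1.67194565e-03,  9.99998559e-01,  2.94831871e-04],
       [-1.59391814e-04,  2.94565784e-04, -9.99999944e-01]]), 'wrist_force': array([-0.37695782, -0.24065048,  0.36328148]), 'wrist_torque': array([ 0.02397523,  0.02399438, -0.02850343]), 'grip_force': 0.0, 'grip_width': 0.9946202010816307}
```

View pics/w1.png

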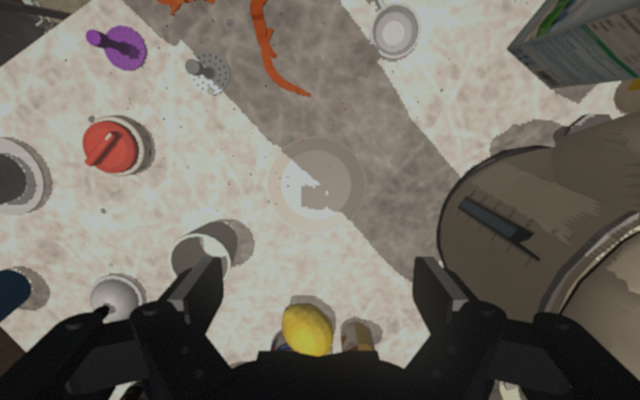

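Wrist view: saucer is x 270–365, y 136–234, lid near (117,297), timer (110,147), chamber at left edge, boiler edge from x≈440. I'll compute the saucer from this and check the boiler clearance.

```bash
cat >> h.py <<'E'
CAM["w1"]=([320.6089,317.5492,205.5447],[[-0.0014,0.9627,0.2705,0.4062],[1.0,0.0013,0.0006,0.4124],[0.0003,0.2705,-0.9627,0.3731]])
def ray(n,u,v,z):
    (f,cx,cy),T=CAM[n]; T=np.array(T); d=T[:,:3]@np.array([(u-cx)/f,(v-cy)/f,1]); return (T[:,3]+d*(z-T[2,3])/d[2])[:2].round(4)
E
python3 - <<'E'
from h import *
print(fit([("w1",.058,.013,np.array([270,365,136,234.]))]))
for z in(0,.05,.1,.2): print(z,ray("top",175,160,z),ray("w1",440,225,z))
print("boiler base",ray("side",278,140,0),ray("side",245,138,0),ray("side",313,138,0))
print("boiler top",ray("top",85,125,.2), ray("top",147,140,.2))
E
```

```text
(array([0.4856003 , 0.41256591]), array([-3.05469747,  3.05553246, -0.31993726,  0.66952292]))
0 [0.549  0.5629] [0.5357 0.5633]
0.05 [0.5349 0.5444] [0.5183 0.5431]
0.1 [0.5208 0.5259] [0.501  0.5228]
0.2 [0.4926 0.4888] [0.4663 0.4824]
boiler base [0.5329 0.6485] [0.4441 0.7122] [0.6393 0.6052]
boiler top [0.5614 0.675 ] [0.5326 0.548 ]
```

```bash
python3 -m handwheel '[[85,-12,-32,0,0,0,0],[85,-12,-32,0,0,0,0],[85,-12,-32,0,0,0,0],[85,-12,-32,0,0,0,0],[85,-12,-32,0,0,0,0],[85,-12,-32,0,0,0,0],[85,-12,-32,0,0,0,0],[85,-12,-32,0,0,0,0]]'|head -2; python3 -m handwheel '[[85,-12,-32,0,0,0,0],[85,-12,-32,0,0,0,0],[85,-12,-32,0,0,0,0],[85,-13,-32,0,0,0,0],[85,0,-11,0,0,0,0],[85,0,0,0,0,0,0],[85,0,0,0,0,0,0],[85,0,0,0,0,0,0]]'|head -3
python3 - <<'E'
from bench import manip
import cv2
f=manip.grab_frame("wrist"); cv2.imwrite("pics/w2.png",f["image"][:,:,::-1]); print(f["T"].round(4).tolist())
E
```

```text
t: 2.15
position: [0.5717, 0.1547, 0.2317]
t: 2.82
position: [0.6205, 0.018, 0.2315]
tool_rot: [[-1.0, -0.001, 0.0], [-0.001, 1.0, 0.0], [-0.0, 0.0, -1.0]]
[[-0.0013, 0.9627, 0.2705, 0.5519], [1.0, 0.0011, 0.0006, 0.0181], [0.0003, 0.2705, -0.9627, 0.373], [0.0, 0.0, 0.0, 1.0]]
```

View pics/w2.png

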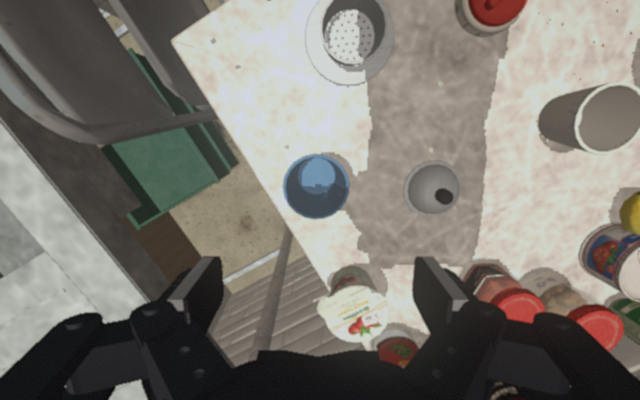

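Wrist view: blue rim spans x 284–350, y 153–220, lid flange x 404–460, y 160–214, and chamber brim x 305–394 with its bottom at y≈85.

```bash
cat >> h.py <<'E'
CAM["w2"]=(CAM["w1"][0],[[-0.0013,0.9627,0.2705,0.5519],[1.0,0.0011,0.0006,0.0181],[0.0003,0.2705,-0.9627,0.3730]])
E
python3 - <<'E'
from h import *
N=np.nan
print("blue",fit([("w2",.033,.068,np.array([284,350,153,220.]))]))
print("lid",fit([("w2",.034,.0075,np.array([404,460.5,160,214.5]))]), ray("w2",444,197,.05))
print("chamber",fit([("w2",.046,.0095,np.array([305,394,N,85.]))]))
E
```

```text
blue (array([0.61932757, 0.01774615]), array([-0.93870538,  0.938864  ,  0.30565862, -0.28452192]))
lid (array([0.6332367 , 0.15201839]), array([-1.04290228,  1.03778338, -1.17246708,  1.3489842 ])) [0.6333 0.1497]
chamber (array([0.4746512 , 0.05085553]), array([-0.36439748,  0.36352406,  0.02690177]))
```

```bash
python3 -m handwheel '[[85,1,0,25,0,0,0],[85,0,0,30,0,0,0],[85,0,0,30,0,0,0],[85,0,0,30,0,0,0],[85,0,0,30,0,0,0],[85,0,0,30,0,0,0],[85,0,0,20,0,0,0],[85,0,0,10,0,0,0]]'; python3 -m handwheel '[[85,0,0,0,0,0,0],[50,0,0,0,0,0,0],[50,0,0,0,0,0,0],[50,0,0,0,0,0,0],[50,0,0,0,0,0,0],[50,0,0,0,0,0,0],[50,0,0,0,0,0,0],[50,0,0,0,0,0,0]]'
```

```text
t: 3.53
position: [0.618, 0.0179, 0.0236]
tool_rot: [[-1.0, -0.002, -0.003], [-0.002, 1.0, 0.0], [0.003, 0.0, -1.0]]
wrist_force: [0.3, -0.3, -0.1]
grip_width: 0.994
grip_force: 0.0
t: 4.2
position: [0.6211, 0.0169, 0.0285]
tool_rot: [[-1.0, -0.0, 0.003], [-0.0, 1.0, 0.001], [-0.003, 0.001, -1.0]]
wrist_force: [-1.2, 2.3, 7.6]
grip_width: 0.733
grip_force: 64.8
```

```bash
python3 -m handwheel '[[50,0,0,-5,0,0,0],[50,0,0,-15,0,0,0],[50,0,0,-25,0,0,0],[50,0,0,-30,0,0,0],[50,0,0,-30,0,0,0],[50,0,10,-20,0,0,0],[50,5,20,-5,0,0,0],[50,8,24,0,0,0,0]]'; python3 -m handwheel '[[50,10,30,0,0,0,0],[50,10,30,0,0,0,0],[50,10,30,0,0,0,0],[50,10,30,0,0,0,0],[50,10,30,0,0,0,0],[50,10,30,0,0,0,0],[50,10,30,0,0,0,0],[50,10,30,0,0,0,0]]';python3 -m handwheel '[[50,10,30,0,0,0,0],[50,10,30,0,0,0,0],[50,10,25,0,0,0,0],[50,7,15,0,0,0,0],[50,3,0,0,0,0,0],[50,0,0,0,0,0,0],[50,0,0,0,0,0,0],[50,0,0,0,0,0,0]]'
```

```text
t: 4.87
position: [0.6084, 0.0704, 0.1597]
tool_rot: [[-1.0, 0.002, 0.005], [0.002, 1.0, 0.0], [-0.005, 0.0, -1.0]]
wrist_force: [-0.1, 1.5, -2.5]
grip_width: 0.737
grip_force: 66.1
t: 5.53
position: [0.5262, 0.312, 0.1576]
tool_rot: [[-1.0, -0.0, 0.001], [-0.0, 1.0, 0.001], [-0.001, 0.001, -1.0]]
wrist_force: [0.7, 0.4, -2.1]
grip_width: 0.731
grip_force: 66.1
t: 6.2
position: [0.4873, 0.4098, 0.1568]
tool_rot: [[-1.0, 0.001, 0.0], [0.001, 1.0, 0.0], [-0.0, 0.0, -1.0]]
wrist_force: [-0.3, 0.8, -1.2]
grip_width: 0.732
grip_force: 66.2
```

```bash
python3 -m handwheel '[[50,0,1,15,0,0,0],[50,0,0,25,0,0,0],[50,0,0,25,0,0,0],[50,0,0,25,0,0,0],[50,0,0,18,0,0,0],[50,0,0,10,0,0,0],[50,0,0,0,0,0,0],[50,0,0,0,0,0,0]]'; python3 -m handwheel '[[50,0,0,1,0,0,0],[50,0,0,1,0,0,0],[50,0,0,1,0,0,0],[50,0,0,1,0,0,0],[50,0,0,0,0,0,0],[50,0,0,0,0,0,0],[50,0,0,0,0,0,0],[50,0,0,0,0,0,0]]'
python3 - <<'E'
from bench import manip
import cv2
a=manip.grab_frame("top")["image"][:,:,::-1]; b=manip.grab_frame("side")["image"][:,:,::-1]
c=cv2.resize(a[130:230,180:300],None,fx=4,fy=4,interpolation=2); d=cv2.resize(b[110:210,260:360],None,fx=4,fy=4,interpolation=2)
import numpy as np
cv2.imwrite("pics/p1.png",np.hstack([c[:, :390],d]))
E
```

```text
t: 6.87
position: [0.4872, 0.4111, 0.0389]
tool_rot: [[-1.0, 0.001, 0.0], [0.001, 1.0, 0.0], [-0.0, 0.0, -1.0]]
wrist_force: [-0.1, 0.1, -2.5]
grip_width: 0.73
grip_force: 66.2
t: 7.53
position: [0.4867, 0.4115, 0.0344]
tool_rot: [[-1.0, -0.0, 0.0], [-0.0, 1.0, 0.0], [-0.0, 0.0, -1.0]]
wrist_force: [0.1, -0.1, -1.4]
grip_width: 0.731
grip_force: 66.2
```

View pics/p1.png

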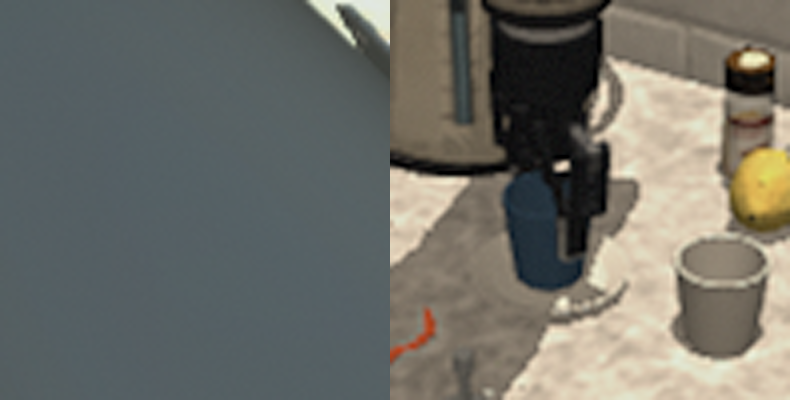

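The top view is blocked by the arm. The side view shows the cup hanging over the saucer. I'll lower it until contact.

```bash
python3 -m handwheel '[[50,0,0,1,0,0,0],[50,0,0,0,0,0,0],[50,0,0,0,0,0,0],[50,0,0,0,0,0,0],[50,0,0,0,0,0,0],[50,0,0,0,0,0,0],[50,0,0,0,0,0,0],[50,0,0,0,0,0,0]]'|grep -E "pos|force"; python3 -m handwheel '[[50,0,0,1,0,0,0],[50,0,0,0,0,0,0],[50,0,0,0,0,0,0],[50,0,0,0,0,0,0],[50,0,0,0,0,0,0],[50,0,0,0,0,0,0],[50,0,0,0,0,0,0],[50,0,0,0,0,0,0]]'|grep -E "pos|force"
```

```text
position: [0.4869, 0.4116, 0.0335]
wrist_force: [-0.5, -2.0, 4.9]
grip_force: 66.6
position: [0.4872, 0.4116, 0.0334]
wrist_force: [-3.1, -5.9, 17.1]
grip_force: 67.3
```

```bash
python3 -m handwheel '[[60,0,0,-1,0,0,0],[85,0,0,0,0,0,0],[85,0,0,0,0,0,0],[85,0,0,0,0,0,0],[85,0,0,-10,0,0,0],[85,0,0,-25,0,0,0],[85,0,0,-35,0,0,0],[85,0,0,-40,0,0,0]]'|grep -E "pos|force"; python3 -m handwheel '[[85,0,0,-40,0,0,0],[85,0,0,-40,0,0,0],[85,0,0,-8,0,0,0],[85,0,0,0,0,0,0],[85,0,0,0,0,0,0],[85,0,0,0,0,0,0],[85,0,0,0,0,0,0],[85,0,0,0,0,0,0]]'|grep -E "pos|force"
python3 - <<'E'
from bench import manip
import cv2
f=manip.grab_frame("wrist"); a=f["image"][:,:,::-1]; print(f["T"].round(4).tolist())
cv2.imwrite("pics/w3.png",cv2.resize(a[110:260,220:420],None,fx=4,fy=4,interpolation=2))
E
```

```text
position: [0.4858, 0.4108, 0.1439]
wrist_force: [0.1, 0.3, 1.2]
grip_force: 0.0
position: [0.4863, 0.4112, 0.2302]
wrist_force: [0.0, 0.5, 0.9]
grip_force: 0.0
[[-0.0, 0.9631, 0.269, 0.418], [1.0, 0.0004, -0.0012, 0.4116], [-0.0012, 0.269, -0.9631, 0.3718], [0.0, 0.0, 0.0, 1.0]]
```

View pics/w3.png

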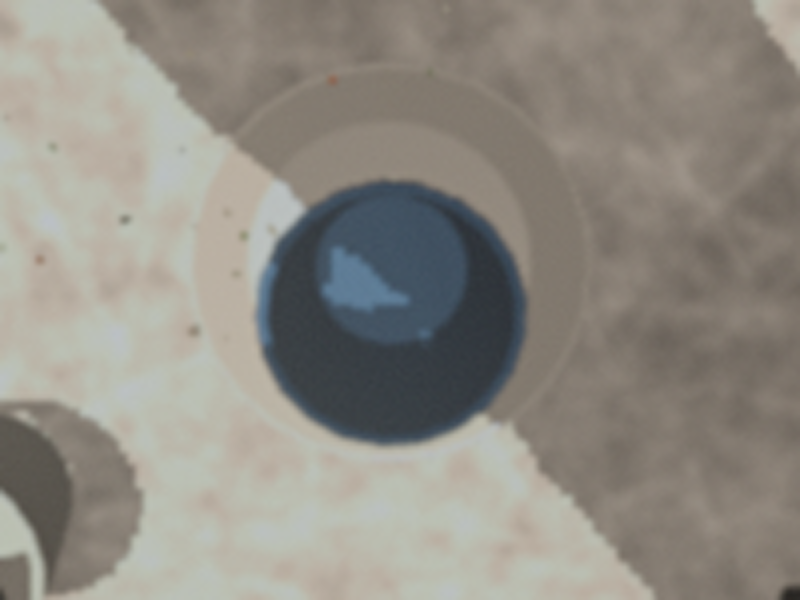

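The wrist crop shows saucer rim x 193–588, y 63–458 and cup rim x 258–525, y 181–444.

```bash
cat >> h.py <<'E'
CAM["w3"]=(CAM["w1"][0],[[-0.0,0.9631,0.269,0.418],[1.0,0.0004,-0.0012,0.4116],[-0.0012,0.269,-0.9631,0.3718]])
E
python3 - <<'E'
from h import *
C=lambda *b:(np.array(b,float)+.5)/4-.5+np.array([220,220,110,110])
print(fit([("w3",.058,.013,C(193,588,63,458))]));print(fit([("w3",.033,.073,C(258,525,181,444))]))
E
```

```text
(array([0.48473265, 0.41081851]), array([-1.82600861,  1.82408125, -1.02341377,  1.38828867]))
(array([0.48490017, 0.41118985]), array([-1.24082533,  1.23989598, -0.87079072,  1.05620702]))
```

Cup and saucer are concentric. Next is the chamber at (.4747,.051).

```bash
python3 -m handwheel '[[85,0,-15,0,0,0,0],[85,1,-30,0,0,0,0],[85,2,-35,0,0,0,0],[85,2,-35,0,0,0,0],[85,2,-35,0,0,0,0],[85,2,-35,0,0,0,0],[85,2,-35,0,0,0,0],[85,0,-35,0,0,0,0]]'|grep -E "pos"; python3 -m handwheel '[[85,0,-35,0,0,0,0],[85,0,-35,0,0,0,0],[85,0,-25,0,0,0,0],[85,0,-10,10,0,0,0],[85,0,0,30,0,0,0],[85,0,0,30,0,0,0],[85,0,0,30,0,0,0],[85,0,0,20,0,0,0]]'|grep -E "pos"
python3 -m handwheel '[[85,0,0,0,0,0,0],[85,0,0,0,0,0,0],[85,0,0,0,0,0,0],[85,0,0,0,0,0,0],[85,0,0,0,0,0,0],[85,0,0,0,0,0,0],[85,0,0,0,0,0,0],[85,0,0,0,0,0,0]]'|grep -E "pos"
```

```text
position: [0.4749, 0.1549, 0.231]
position: [0.4744, 0.0512, 0.1086]
position: [0.476, 0.0516, 0.1116]
```

```bash
python3 -m handwheel '[[85,1,0,15,0,0,0],[85,0,0,25,0,0,0],[85,0,0,25,0,0,0],[85,0,0,18,0,0,0],[85,0,0,10,0,0,0],[85,0,0,0,0,0,0],[85,0,0,0,0,0,0],[45,0,0,0,0,0,0]]'|grep -E "pos|force"; python3 -m handwheel '[[45,0,0,0,0,0,0],[45,0,0,0,0,0,0],[45,0,0,0,0,0,0],[45,0,0,0,0,0,0],[45,0,0,0,0,0,0],[45,0,0,0,0,0,0],[45,0,0,0,0,0,0],[45,0,0,0,0,0,0]]'
```

```text
position: [0.4756, 0.0516, 0.0194]
wrist_force: [0.3, 0.7, 0.1]
grip_force: 0.0
t: 13.68
position: [0.476, 0.0516, 0.02]
tool_rot: [[-1.0, -0.0, 0.003], [-0.0, 1.0, 0.0], [-0.003, 0.0, -1.0]]
wrist_force: [-4.1, -1.5, 17.3]
grip_width: 0.691
grip_force: 60.6
```

```bash
python3 -m handwheel '[[45,0,0,-5,0,0,0],[45,0,0,-15,0,0,0],[45,0,0,-25,0,0,0],[45,0,0,-30,0,0,0],[45,0,0,-30,0,0,0],[45,0,10,-20,0,0,0],[45,0,25,-15,0,0,0],[45,-1,30,0,0,0,0]]'|grep -E "pos|force|rot|wid"; python3 -m handwheel '[[45,-2,30,0,0,0,0],[45,-2,30,0,0,0,0],[45,-2,30,0,0,0,0],[45,-2,30,0,0,0,0],[45,-2,30,0,0,0,0],[45,0,30,0,0,0,0],[45,0,30,0,0,0,0],[45,0,30,0,0,0,0]]'|grep -E "pos|force";python3 -m handwheel '[[45,0,30,0,0,0,0],[45,0,15,0,0,0,0],[45,0,10,0,0,0,0],[45,0,0,0,0,0,0],[45,0,0,0,0,0,0],[45,0,0,0,0,0,0],[45,0,0,0,0,0,0],[45,0,0,0,0,0,0]]'
python3 - <<'E'
from bench import manip
import cv2
b=manip.grab_frame("side")["image"][:,:,::-1]; w=manip.grab_frame("wrist")["image"][:,:,::-1]
import numpy as np
cv2.imwrite("pics/p2.png",np.hstack([cv2.resize(b[90:215,250:350],None,fx=4,fy=4,interpolation=2),cv2.resize(w[110:360,220:420],(400,500),interpolation=2)]))
E
```

```text
position: [0.4774, 0.1167, 0.1624]
tool_rot: [[-1.0, 0.002, 0.005], [0.002, 1.0, 0.001], [-0.005, 0.001, -1.0]]
wrist_force: [0.9, 0.2, -1.4]
grip_width: 0.682
grip_force: 64.7
position: [0.4855, 0.3581, 0.1591]
wrist_force: [1.0, 0.1, -1.3]
grip_force: 64.7
t: 15.68
position: [0.486, 0.4106, 0.1587]
tool_rot: [[-1.0, 0.001, 0.0], [0.001, 1.0, 0.0], [-0.0, 0.0, -1.0]]
wrist_force: [-0.9, 0.0, -0.6]
grip_width: 0.683
grip_force: 64.7
```

View pics/p2.png

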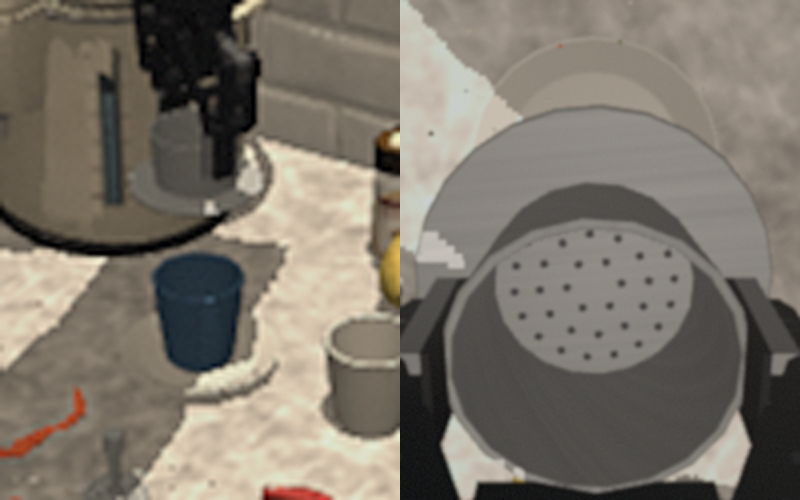

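The chamber hangs level above the cup, centred in the fingers. Lowering it now.

```bash
python3 -m handwheel '[[45,0,0,10,0,0,0],[45,0,0,18,0,0,0],[45,0,0,18,0,0,0],[45,0,0,12,0,0,0],[45,0,0,6,0,0,0],[45,0,0,0,0,0,0],[45,0,0,0,0,0,0],[45,0,0,0,0,0,0]]'|grep -E "pos|force"; python3 -m handwheel '[[45,0,0,1.5,0,0,0],[45,0,0,1.5,0,0,0],[45,0,0,1.5,0,0,0],[45,0,0,1,0,0,0],[45,0,0,0,0,0,0],[45,0,0,0,0,0,0],[45,0,0,0,0,0,0],[45,0,0,0,0,0,0]]'|grep -E "pos|force"; python3 -m handwheel '[[45,0,0,1,0,0,0],[45,0,0,0,0,0,0],[45,0,0,0,0,0,0],[45,0,0,0,0,0,0],[45,0,0,0,0,0,0],[45,0,0,0,0,0,0],[45,0,0,0,0,0,0],[45,0,0,0,0,0,0]]'|grep -E "pos|force"
```

```text
position: [0.4861, 0.4118, 0.0951]
wrist_force: [0.7, -0.1, -0.8]
grip_force: 64.7
position: [0.4858, 0.4116, 0.0889]
wrist_force: [-0.1, 0.1, -0.7]
grip_force: 64.7
position: [0.4857, 0.4115, 0.0878]
wrist_force: [0.2, -0.4, -1.7]
grip_force: 64.7
```

```bash
for i in 1 2 ; do python3 -m handwheel '[[45,0,0,1,0,0,0],[45,0,0,0,0,0,0],[45,0,0,0,0,0,0],[45,0,0,0,0,0,0],[45,0,0,0.7,0,0,0],[45,0,0,0,0,0,0],[45,0,0,0,0,0,0],[45,0,0,0,0,0,0]]'|grep -E "pos|t_force"; done
```

```text
position: [0.4857, 0.4115, 0.0861]
wrist_force: [-1.1, -0.5, -1.3]
position: [0.4862, 0.412, 0.0854]
wrist_force: [-0.4, -0.1, 11.1]
```

Contact is at the expected height. Releasing and looking.

```bash
python3 -m handwheel '[[60,0,0,-0.5,0,0,0],[85,0,0,0,0,0,0],[85,0,0,0,0,0,0],[85,0,0,0,0,0,0],[85,0,0,-5,0,0,0],[85,0,0,-20,0,0,0],[85,0,0,-35,0,0,0],[85,0,0,-40,0,0,0]]'|grep -E "pos|force"; python3 -m handwheel '[[85,0,0,-40,0,0,0],[85,0,0,-5,0,0,0],[85,0,0,0,0,0,0],[85,0,0,0,0,0,0],[85,0,0,0,0,0,0],[85,0,0,0,0,0,0],[85,0,0,0,0,0,0],[85,0,0,0,0,0,0]]'|grep -E "pos|force"
python3 - <<'E'
from bench import manip
import cv2
import numpy as np
b=manip.grab_frame("side")["image"][:,:,::-1]; f=manip.grab_frame("wrist"); w=f["image"][:,:,::-1]; print(f["T"].round(4).tolist())
cv2.imwrite("pics/p3.png",np.hstack([cv2.resize(b[90:215,260:335],None,fx=4,fy=4,interpolation=2),cv2.resize(w[110:277,235:401],None,fx=3,fy=3,interpolation=2)[:500]]))
E
```

```text
position: [0.4847, 0.4106, 0.1848]
wrist_force: [0.3, 1.0, 1.4]
grip_force: 0.0
position: [0.4855, 0.4113, 0.2292]
wrist_force: [-0.6, -0.5, -0.3]
grip_force: 0.0
[[-0.0, 0.9629, 0.2697, 0.4171], [1.0, 0.0002, -0.0006, 0.4117], [-0.0006, 0.2697, -0.9629, 0.3709], [0.0, 0.0, 0.0, 1.0]]
```

View pics/p3.png

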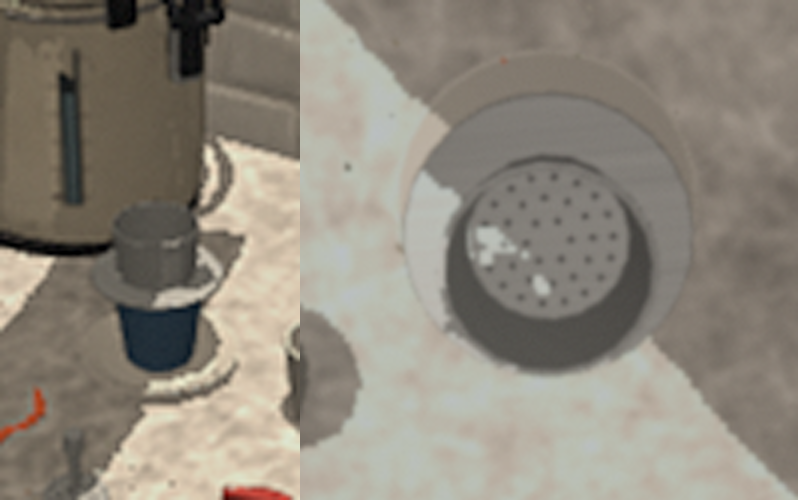

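The chamber is seated level: brim x 403–693, mouth x 445–653, y 156–374 in the right panel. On to the press.

```bash
python3 -m handwheel '[[60,5,-5,0,0,0,0],[40,17,-16,0,0,0,0],[40,25,-24,0,0,0,0],[40,25,-24,0,0,0,0],[40,25,-24,0,0,0,0],[40,17,-16,0,0,0,0],[40,8,-8,15,0,0,0],[40,0,0,30,0,0,0]]'|grep -E "pos|force"; python3 -m handwheel '[[40,0,0,20,0,0,0],[40,0,0,0,0,0,0],[40,0,0,0,0,0,0],[40,0,0,0,0,0,0],[40,0,0,0,0,0,0],[40,0,0,0,0,0,0],[40,0,0,0,0,0,0],[40,0,0,0,0,0,0]]'|grep -E "pos|wid"
python3 - <<'E'
from bench import manip
import cv2
f=manip.grab_frame("wrist"); w=f["image"][:,:,::-1]; print(f["T"].round(4).tolist())
cv2.imwrite("pics/p4.png",cv2.resize(w[120:320,220:420],None,fx=3,fy=3,interpolation=2))
from h import *
CAM["w4"]=(CAM["w1"][0],[[-0.0,0.9629,0.2697,0.4171],[1.0,0.0002,-0.0006,0.4117],[-0.0006,0.2697,-0.9629,0.3709]])
C=lambda *b:(np.array(b,float)+.5)/3-.5+np.array([235,235,110,110])
print(fit([("w4",.031,.115,C(145,353,156,374))]),fit([("w4",.046,.075,C(103,393,92,np.nan))]))
E
```

```text
position: [0.3637, 0.2942, 0.1875]
wrist_force: [0.1, 1.3, 0.7]
grip_force: 0.0
position: [0.364, 0.2947, 0.1654]
grip_width: 0.468
[[-0.0, 0.9626, 0.2709, 0.2953], [1.0, -0.0001, 0.0004, 0.2949], [0.0004, 0.2709, -0.9626, 0.3068], [0.0, 0.0, 0.0, 1.0]]
(array([0.48339235, 0.41164064]), array([-2.95904716,  2.95816157, -0.0097802 ,  0.2171978 ])) (array([0.48459507, 0.4113144 ]), array([-0.35973098,  0.35959763,  0.02780594]))
```

View pics/p4.png

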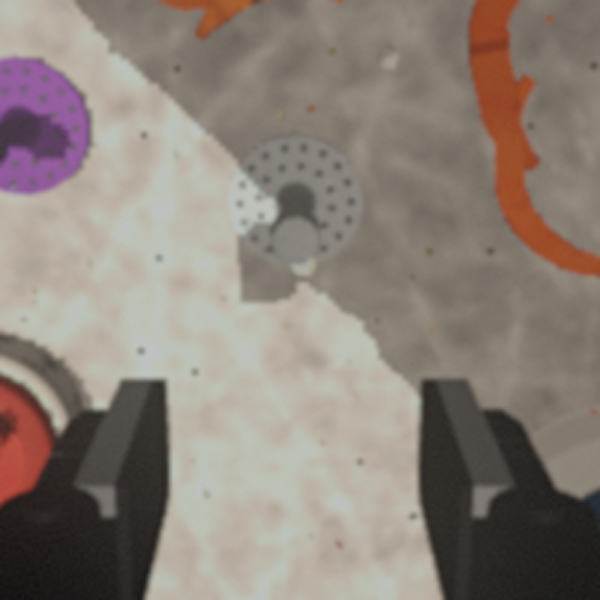

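Press disc: x 230–362, y 135–267; grip top around (296,240) in the crop.

Run:
```python
from h import *
CAM["w5"]=(CAM["w1"][0],[[-0.0,0.9626,0.2709,0.2953],[1.0,-0.0001,0.0004,0.2949],[0.0004,0.2709,-0.9626,0.3068]])
C=lambda *b:(np.array(b,float)+.5)/3-.5+np.array([220,220,120,120])
print(fit([("w5",.022,.004,C(230,362,135,267))]),fit([("w5",.007,.053,C(272,320,216,264))]))
```

```text
(array([0.36203788, 0.29577839]), array([-0.78695731,  0.78706652, -0.26946756,  0.32325127])) (array([0.36178741, 0.29564318]), array([-0.55542611,  0.55545671, -0.26974179,  0.28607627]))
```

```bash
python3 -m handwheel '[[40,1.5,1,15,0,0,0],[40,0,0,30,0,0,0],[40,0,0,30,0,0,0],[40,0,0,25,0,0,0],[40,0,0,15,0,0,0],[40,0,0,9,0,0,0],[40,0,0,0,0,0,0],[40,0,0,0,0,0,0]]'|grep -E "pos|force"; python3 -m handwheel '[[5,0,0,0,0,0,0],[5,0,0,0,0,0,0],[5,0,0,0,0,0,0],[5,0,0,0,0,0,0],[5,0,0,0,0,0,0],[5,0,0,0,0,0,0],[5,0,0,0,0,0,0],[5,0,0,0,0,0,0]]'
```

```text
position: [0.3624, 0.2957, 0.0414]
wrist_force: [0.3, -0.9, 0.5]
grip_force: 0.0
t: 23.27
position: [0.3629, 0.2958, 0.042]
tool_rot: [[-1.0, -0.0, 0.002], [-0.0, 1.0, 0.001], [-0.002, 0.001, -1.0]]
wrist_force: [-0.0, -3.0, 7.4]
grip_width: 0.126
grip_force: 58.6
```

```bash
python3 -m handwheel '[[5,0,0,-5,0,0,0],[5,0,0,-15,0,0,0],[5,0,0,-25,0,0,0],[5,0,0,-30,0,0,0],[5,0,0,-30,0,0,0],[5,0,0,-30,0,0,0],[5,0,0,-15,0,0,0],[5,0,0,-10,0,0,0]]'|grep -E "pos|force|wid"; python3 -m handwheel '[[5,-7,6,0,0,0,0],[5,-15,14,0,0,0,0],[5,-25,24,0,0,0,0],[5,-25,24,0,0,0,0],[5,-25,24,0,0,0,0],[5,-15,14,0,0,0,0],[5,-7,7,0,0,0,0],[5,-3,2.6,0,0,0,0]]'|grep -E "pos|force"; python3 -m handwheel '[[5,0,0,0,0,0,0],[5,0,0,0,0,0,0],[5,0,0,0,0,0,0],[5,0,0,0,0,0,0],[5,0,0,0,0,0,0],[5,0,0,0,0,0,0],[5,0,0,0,0,0,0],[5,0,0,0,0,0,0]]'|grep -E "pos|force|wid"
python3 - <<'E'
from bench import manip
import cv2
import numpy as np
b=manip.grab_frame("side")["image"][:,:,::-1]; f=manip.grab_frame("wrist"); w=f["image"][:,:,::-1]; print(f["T"].round(4).tolist())
cv2.imwrite("pics/p5.png",np.hstack([cv2.resize(b[90:215,260:335],None,fx=4,fy=4,interpolation=2),cv2.resize(w[110:277,235:401],None,fx=3,fy=3,interpolation=2)[:500]]))
E
```

```text
position: [0.3629, 0.296, 0.2037]
wrist_force: [-0.1, -1.0, -2.1]
grip_width: 0.128
grip_force: 58.7
position: [0.4851, 0.412, 0.1983]
wrist_force: [-0.8, 0.5, -0.6]
grip_force: 58.7
position: [0.4842, 0.4111, 0.2011]
wrist_force: [0.3, 0.3, -0.3]
grip_width: 0.127
grip_force: 58.7
[[-0.0, 0.9627, 0.2705, 0.4156], [1.0, -0.0, 0.0001, 0.4113], [0.0001, 0.2705, -0.9627, 0.3425], [0.0, 0.0, 0.0, 1.0]]
```

View pics/p5.png

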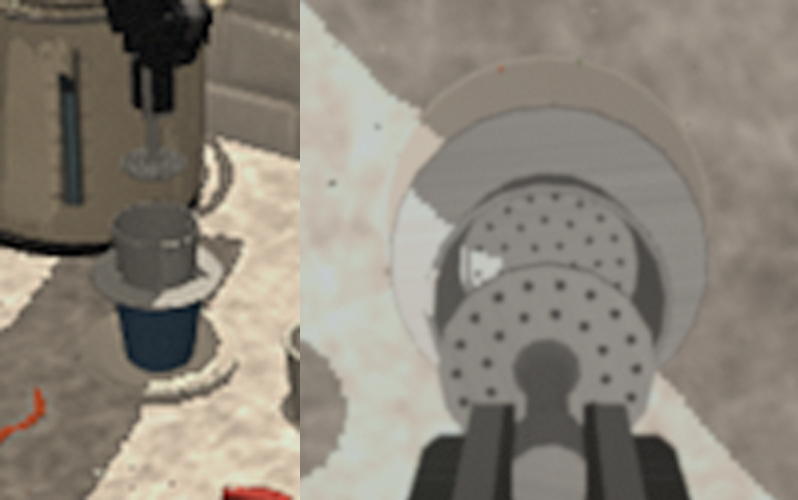

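The press is upright and centred over the chamber in y (disc centre x≈548, brim centre ≈549). Now the fit for world x.

Run:
```python
from h import *
CAM["w6"]=(CAM["w1"][0],[[-0.0,0.9627,0.2705,0.4156],[1.0,-0.0,0.0001,0.4113],[0.0001,0.2705,-0.9627,0.3425]])
N=np.nan
C=lambda *b:(np.array(b,float)+.5)/3-.5+np.array([235,235,110,110])
print(fit([("w6",.022,.162,C(138,358,262,N))]),fit([("w6",.046,.076,C(90,408,105,N))]),fit([("w6",.025,.077,C(160,338,182,N))]))
```

```text
(array([0.4831681 , 0.41118914]), array([-0.07862051,  0.0786241 ,  0.00487572])) (array([0.48469158, 0.41142812]), array([-0.63259474,  0.632636  ,  0.05399333])) (array([0.48466329, 0.41142718]), array([ 0.43637416, -0.43638984, -0.02117168]))
```

```bash
python3 -m handwheel '[[5,-1.2,0,10,0,0,0],[5,0,0,20,0,0,0],[5,0,0,20,0,0,0],[5,0,0,16,0,0,0],[5,0,0,8,0,0,0],[5,0,0,4,0,0,0],[5,0,0,0,0,0,0],[5,0,0,0,0,0,0]]'|grep -E "pos|force"; for i in 1 2; do python3 -m handwheel '[[5,0,0,1,0,0,0],[5,0,0,0,0,0,0],[5,0,0,0,0,0,0],[5,0,0,0,0,0,0],[5,0,0,1,0,0,0],[5,0,0,0,0,0,0],[5,0,0,0,0,0,0],[5,0,0,0,0,0,0]]'|grep -E "pos|t_force"; done
```

```text
position: [0.4857, 0.4113, 0.1235]
wrist_force: [0.4, -0.4, 0.3]
grip_force: 58.7
position: [0.4854, 0.4111, 0.1209]
wrist_force: [0.5, -0.3, -2.8]
position: [0.4854, 0.4111, 0.1189]
wrist_force: [0.3, 0.2, -1.3]
```

```bash
for i in 1 2; do python3 -m handwheel '[[5,0,0,0.5,0,0,0],[5,0,0,0,0,0,0],[5,0,0,0,0,0,0],[5,0,0,0,0,0,0],[5,0,0,0.5,0,0,0],[5,0,0,0,0,0,0],[5,0,0,0,0,0,0],[5,0,0,0,0,0,0]]'|grep -E "pos|t_force"; done
```

```text
position: [0.4856, 0.4113, 0.1183]
wrist_force: [-1.3, -1.5, 5.5]
position: [0.486, 0.4115, 0.1182]
wrist_force: [-1.4, -2.5, 14.0]
```

```bash
python3 -m handwheel '[[5,0,0,-0.7,0,0,0],[35,0,0,0,0,0,0],[35,0,0,0,0,0,0],[35,0,0,0,0,0,0],[35,0,0,-5,0,0,0],[35,0,0,-20,0,0,0],[35,0,0,-35,0,0,0],[35,0,0,-40,0,0,0]]'|grep -E "pos|force"; python3 -m handwheel '[[40,0,0,-10,0,0,0],[40,0,0,0,0,0,0],[40,0,0,0,0,0,0],[40,0,0,0,0,0,0],[40,0,0,0,0,0,0],[40,0,0,0,0,0,0],[40,0,0,0,0,0,0],[40,0,0,0,0,0,0]]'|grep -E "pos"
python3 - <<'E'
from bench import manip
import cv2
import numpy as np
b=manip.grab_frame("side")["image"][:,:,::-1]; f=manip.grab_frame("wrist"); w=f["image"][:,:,::-1]; print(f["T"].round(4).tolist())
cv2.imwrite("pics/p6.png",np.hstack([cv2.resize(b[90:215,260:335],None,fx=4,fy=4,interpolation=2),cv2.resize(w[110:277,235:401],None,fx=3,fy=3,interpolation=2)[:500]]))
E
```

```text
position: [0.4845, 0.4103, 0.2174]
wrist_force: [0.5, 0.6, 0.4]
grip_force: 0.0
position: [0.4853, 0.411, 0.2272]
[[-0.0, 0.9629, 0.27, 0.4168], [1.0, 0.0001, -0.0003, 0.4113], [-0.0004, 0.27, -0.9629, 0.3688], [0.0, 0.0, 0.0, 1.0]]
```

View pics/p6.png

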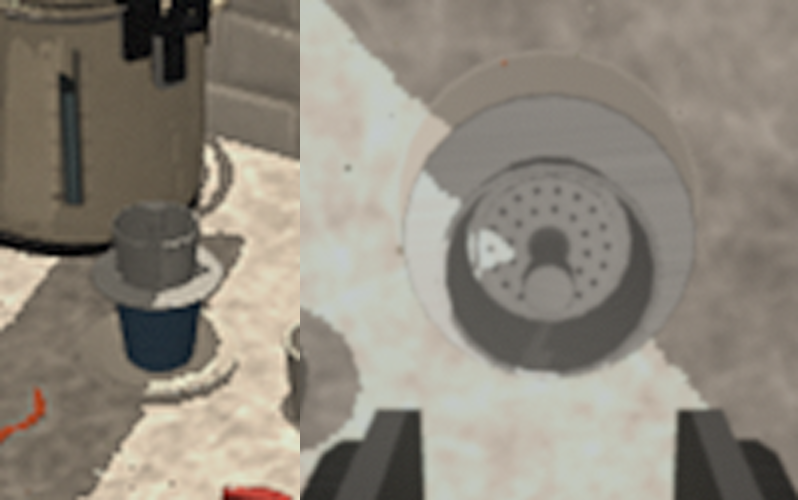

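The press stands flat on the chamber floor, centred. Next is the lid, with the black knob found by threshold.

```bash
python3 -m handwheel '[[40,-5,-8,0,0,0,0],[40,-13,-20,0,0,0,0],[40,-20,-33,0,0,0,0],[40,-20,-35,0,0,0,0],[40,-20,-35,0,0,0,0],[40,-20,-35,0,0,0,0],[40,-20,-35,0,0,0,0],[40,-15,-30,0,0,0,0]]'|grep -E "pos"; python3 -m handwheel '[[40,-10,-20,0,0,0,0],[40,-5,-8,0,0,0,0],[40,0,0,30,0,0,0],[40,0,0,30,0,0,0],[40,0,0,0,0,0,0],[40,0,0,0,0,0,0],[40,0,0,0,0,0,0],[40,0,0,0,0,0,0]]'|grep -E "pos"
cat > knob.py <<'E'
from bench import manip
import cv2
from h import *
f=manip.grab_frame("wrist"); w=f["image"]; CAM["k"]=(CAM["w1"][0],f["T"][:3].tolist())
m=(w.max(2)<60).astype(np.uint8); n,L,S,C=cv2.connectedComponentsWithStats(m)
for i in range(1,n):
    if S[i,4]>60 and 200<C[i][0]<440 and C[i][1]<330: print(S[i],C[i].round(1),"knob top ctr at",ray("k",S[i,0]+S[i,2]/2-.5,S[i,1]+S[i,3]/2,.047))
cv2.imwrite("pics/lid.png",w[:,:,::-1])
E
python3 knob.py
```

```text
position: [0.6197, 0.1769, 0.2277]
position: [0.6344, 0.1527, 0.1699]
[    0   155   640   245 66526] [241.3 326.2] knob top ctr at [0.7088 0.1548]
```

Run:
```python
import cv2,numpy as np
w=cv2.imread("pics/lid.png"); 
for t in(20,30,40,50):
    m=(w.max(2)<t).astype(np.uint8); n,L,S,C=cv2.connectedComponentsWithStats(m)
    print(t,[(S[i].tolist(),C[i].round(1).tolist()) for i in range(1,n) if S[i,4]>80 and S[i,1]<300])
print(w[150:260:6,290:345:6].max(2))
```

```text
20 []
30 [([11, 292, 432, 108, 24268], [237.8, 362.3])]
40 [([21, 135, 84, 90, 2445], [60.4, 179.4]), ([11, 272, 629, 128, 40415], [324.9, 356.8]), ([613, 297, 27, 39, 464], [626.4, 315.8])]
50 [([594, 0, 46, 48, 1982], [618.3, 22.9]), ([20, 133, 88, 93, 3142], [63.8, 179.5]), ([6, 187, 20, 17, 162], [16.5, 193.9]), ([0, 207, 57, 45, 678], [24.4, 230.2]), ([83, 206, 41, 26, 88], [105.2, 217.2]), ([11, 248, 629, 152, 44149], [317.6, 353.6]), ([21, 267, 33, 22, 127], [37.8, 277.3]), ([68, 272, 24, 25, 125], [79.9, 282.3]), ([5, 293, 52, 55, 740], [25.0, 318.5]), ([57, 294, 34, 28, 121], [73.6, 307.0]), ([612, 297, 28, 40, 579], [626.6, 315.3])]
[[190 190 190 194 195 193 190 194 194 194]
 [194 195 176 190 196 194 188 177 202 189]
 [195 192 169 132 133 131 120 165 187 177]
 [191 131 144 152 154 151 146 134 118 178]
 [161 147 161 170 181 173 162 149 130 158]
 [138 160 179 191 195 190 176 161 149 116]
 [146 167 185 193 170 153 182 166 155 123]
 [148 169 182 180  60  58 122 162 128 102]
 [140 165 118  86  70  67  90 118 113  99]
 [187 107 117 115  62  59 121 114 105 133]
 [187 168 108 114 119 117 114 108 125 134]
 [189 190 131 110 104 112 114 136 137 143]
 [189 194 195 190 188 187 194 189 172 140]
 [190 195 189 195 195 189 193 189 190 135]
 [194 187 188 191 189 192 188 189 193 193]
 [182 185 179 189 190 186 189 194 192 189]
 [189 188 188 189 191 191 190 191 189 194]
 [189 193 191 189 192 192 186 189 185 194]
 [189 189 189 189 189 189 189 176 185 190]]
```

Run:
```python
import cv2
from h import *
w=cv2.imread("pics/lid.png")
CAM["k"]=(CAM["w1"][0],[[0,.9627,.2705,.5658],[1,0,0,.1529],[0,.2705,-.9627,.3114]])
s=w[150:235,280:355].max(2)
k=(s<98).astype(np.uint8); n,L,S,C=cv2.connectedComponentsWithStats(k)
print([(S[i].tolist(),C[i].round(1).tolist()) for i in range(1,n) if S[i,4]>30])
c=cv2.resize(w[150:235,280:355],None,fx=7,fy=7,interpolation=2); cv2.imwrite("pics/p7.png",c)
col=w[150:235,317].max(1); row=w[190,275:360].max(1); print(col.tolist()); print(row.tolist())
for z in(.0,): print(bbox("k",.634,.1525,.034,.0075),bbox("k",.634,.1525,.008,.05),bbox("k",.634,.1525,.008,.036))
```

```text
[([28, 38, 19, 20, 296], [37.1, 47.7])]
[195, 196, 189, 179, 183, 194, 196, 188, 158, 128, 121, 128, 134, 137, 141, 145, 149, 151, 154, 156, 160, 164, 168, 172, 176, 180, 184, 187, 189, 189, 190, 190, 190, 191, 191, 183, 150, 100, 66, 56, 58, 61, 64, 66, 71, 74, 70, 70, 69, 64, 62, 62, 61, 62, 61, 59, 60, 79, 105, 117, 119, 117, 116, 114, 112, 108, 113, 122, 130, 153, 177, 186, 188, 190, 189, 188, 189, 189, 191, 193, 194, 194, 195, 193, 189]
[189, 190, 189, 190, 190, 190, 188, 184, 187, 193, 191, 172, 145, 136, 144, 148, 150, 154, 158, 162, 167, 168, 169, 170, 174, 181, 183, 185, 188, 189, 189, 188, 190, 189, 179, 150, 107, 72, 57, 57, 56, 57, 58, 56, 56, 56, 56, 63, 82, 103, 120, 125, 141, 162, 170, 172, 173, 170, 166, 165, 164, 164, 161, 157, 152, 146, 142, 138, 127, 110, 98, 95, 108, 127, 133, 132, 126, 125, 129, 128, 124, 124, 123, 124, 125]
[282.07252911 352.20033499 153.19551529 221.7478686 ] [307.57831552 326.57047644 190.28310931 208.66414441] [308.05221225 326.14171273 186.69955785 204.26787312]
```

Knob spans cols 308–327, rows 188–208, matching a lid at (.634,.1527). Descend and grip.

```bash
python3 -m handwheel '[[40,0,0,15,0,0,0],[40,0,0,30,0,0,0],[40,0,0,30,0,0,0],[40,0,0,26,0,0,0],[40,0,0,16,0,0,0],[40,0,0,9,0,0,0],[40,0,0,4.5,0,0,0],[40,0,0,0,0,0,0]]'|grep -E "pos|force"; python3 -m handwheel '[[5,0,0,0,0,0,0],[5,0,0,0,0,0,0],[5,0,0,0,0,0,0],[5,0,0,0,0,0,0],[5,0,0,0,0,0,0],[5,0,0,0,0,0,0],[5,0,0,0,0,0,0],[5,0,0,0,0,0,0]]'
```

```text
position: [0.6338, 0.1524, 0.0375]
wrist_force: [-0.3, -0.0, -0.1]
grip_force: 0.0
t: 32.85
position: [0.6345, 0.1523, 0.0387]
tool_rot: [[-1.0, -0.0, 0.002], [-0.0, 1.0, 0.0], [-0.002, 0.0, -1.0]]
wrist_force: [-1.0, -1.2, 5.6]
grip_width: 0.15
grip_force: 58.5
```

```bash
python3 -m handwheel '[[5,0,0,-5,0,0,0],[5,0,0,-15,0,0,0],[5,0,0,-25,0,0,0],[5,0,0,-30,0,0,0],[5,0,0,-30,0,0,0],[5,0,0,-30,0,0,0],[5,0,0,-15,0,0,0],[5,0,0,-10,0,0,0]]'|grep -E "pos|force|wid"; python3 -m handwheel '[[5,5,8,0,0,0,0],[5,10,20,0,0,0,0],[5,17,30,0,0,0,0],[5,20,33,0,0,0,0],[5,20,33,0,0,0,0],[5,20,33,0,0,0,0],[5,20,33,0,0,0,0],[5,17,30,0,0,0,0]]'|grep -E "pos|force"; python3 -m handwheel '[[5,13,24,0,0,0,0],[5,7,12,0,0,0,0],[5,0,2,0,0,0,0],[5,0,0,0,0,0,0],[5,0,0,0,0,0,0],[5,0,0,0,0,0,0],[5,0,0,0,0,0,0],[5,0,0,0,0,0,0]]'|grep -E "pos|force|wid"
python3 - <<'E'
from bench import manip
import cv2
import numpy as np
b=manip.grab_frame("side")["image"][:,:,::-1]; f=manip.grab_frame("wrist"); w=f["image"][:,:,::-1]; print(f["T"].round(4).tolist())
cv2.imwrite("pics/p8.png",np.hstack([cv2.resize(b[90:215,260:335],None,fx=4,fy=4,interpolation=2),cv2.resize(w[110:277,235:401],None,fx=3,fy=3,interpolation=2)[:500]]))
E
```

```text
position: [0.6343, 0.1524, 0.2004]
wrist_force: [0.5, -0.1, -1.5]
grip_width: 0.146
grip_force: 58.6
position: [0.5018, 0.3739, 0.1958]
wrist_force: [-0.1, 0.6, -0.3]
grip_force: 58.6
position: [0.485, 0.4093, 0.1971]
wrist_force: [-0.1, -0.4, -1.0]
grip_width: 0.15
grip_force: 58.7
[[0.0011, 0.9627, 0.2704, 0.4163], [1.0, -0.001, -0.0003, 0.4098], [-0.0, 0.2704, -0.9627, 0.3386], [0.0, 0.0, 0.0, 1.0]]
```

```bash
python3 -m handwheel '[[5,0,1.7,5,0,0,0],[5,0,0,10,0,0,0],[5,0,0,12,0,0,0],[5,0,0,9,0,0,0],[5,0,0,5,0,0,0],[5,0,0,2,0,0,0],[5,0,0,0,0,0,0],[5,0,0,0,0,0,0]]'|grep -E "pos|force"; for i in 1 2; do python3 -m handwheel '[[5,0,0,1,0,0,0],[5,0,0,0,0,0,0],[5,0,0,0,0,0,0],[5,0,0,0,0,0,0],[5,0,0,1,0,0,0],[5,0,0,0,0,0,0],[5,0,0,0,0,0,0],[5,0,0,0,0,0,0]]'|grep -E "pos|t_force"; done
```

```text
position: [0.4845, 0.4119, 0.1544]
wrist_force: [-0.0, -0.5, -0.6]
grip_force: 58.7
position: [0.4844, 0.4118, 0.1521]
wrist_force: [-0.1, 0.1, -0.8]
position: [0.4844, 0.4118, 0.1501]
wrist_force: [-0.1, 0.2, -1.4]
```

```bash
for i in 1 2; do python3 -m handwheel '[[5,0,0,1,0,0,0],[5,0,0,0,0,0,0],[5,0,0,0,0,0,0],[5,0,0,0,0,0,0],[5,0,0,0.7,0,0,0],[5,0,0,0,0,0,0],[5,0,0,0,0,0,0],[5,0,0,0,0,0,0]]'|grep -E "pos|t_force"; done
```

```text
position: [0.4845, 0.4118, 0.1484]
wrist_force: [-0.5, 0.2, 0.2]
position: [0.485, 0.4123, 0.1482]
wrist_force: [-2.3, -1.6, 12.9]
```

Contact is at the seated height. Releasing, backing off and checking.

```bash
python3 -m handwheel '[[5,0,0,-0.5,0,0,0],[35,0,0,0,0,0,0],[35,0,0,0,0,0,0],[35,0,0,0,0,0,0],[35,0,0,-5,0,0,0],[35,0,0,-15,0,0,0],[35,0,0,-25,0,0,0],[35,0,0,-30,0,0,0]]'|grep -E "pos|force"; python3 -m handwheel '[[35,0,0,-15,0,0,0],[35,0,0,0,0,0,0],[35,0,0,0,0,0,0],[35,0,0,0,0,0,0],[35,0,0,0,0,0,0],[35,0,0,0,0,0,0],[35,0,0,0,0,0,0],[35,0,0,0,0,0,0]]'|grep -E "pos"
python3 - <<'E'
from bench import manip
import cv2
import numpy as np
b=manip.grab_frame("side")["image"][:,:,::-1]; f=manip.grab_frame("wrist"); w=f["image"][:,:,::-1]
cv2.imwrite("pics/p9.png",np.hstack([cv2.resize(b[110:235,260:360],None,fx=4,fy=4,interpolation=2),cv2.resize(w[110:360,220:420],(400,500),interpolation=2)]))
E
```

```text
position: [0.4837, 0.4112, 0.222]
wrist_force: [-0.3, 1.3, 0.6]
grip_force: 0.0
position: [0.4843, 0.4117, 0.2368]
```

View pics/p9.png

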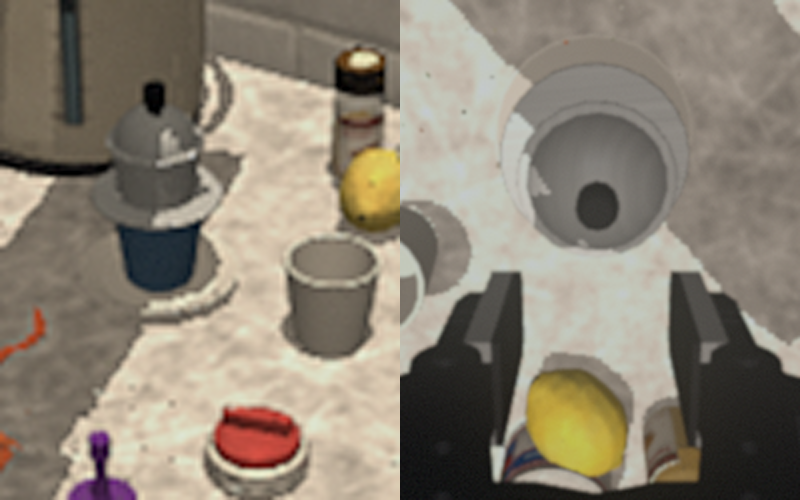

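The stack is complete and level: the lid sits centred on the chamber with its knob at ~(597,205) in the right panel, and the white cup and timer have not moved.

```bash
python3 -c "
from bench import manip
print(manip.finish_job())"
```

```text
the job is handed in; nothing more can be done
None
```

The blue cup, chamber, press and lid are stacked level and centred on the saucer, everything is released, and the job was handed in after about 40 s of robot time (limit 109 s); it returned no verdict.

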